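Balance a crystal roller on its tray over the inspection lamp

ROBOT

A 7-joint arm with a two-finger parallel gripper is mounted at the origin on the work surface. World frame = base frame: x ahead of the robot, y to its left, z up, the work surface at z = 0. Lengths are in m, angles in rad, forces in N, time in s.
With the tool pointing down it reaches from about 0.4 to 0.85 m from the base axis. Payload 4.5 kg.
Tool frame: the origin (TCP) lies at the very end of the fingers, on their centre line; the grasp point (between the pads) lies 19 mm behind it; z points along the fingers, y is the line along which they close (so a half turn about z gives the same grasp; the last joint's range is limited). The gripper opens to 85 mm and grips with 20 to 120 N. Pads are 22 mm wide; open, the fingers measure 114 mm over their backs; the gripper's body (76 mm by 85 mm) begins 54 mm behind the grasp point. The pads swing forward as they close: fully open they stand 13 mm farther back than shut.
Start: joints at [0.034, 0.689, -0.195, 1.565, 0.157, 0.902, -0.215], TCP at [0.625, 0, 0.231] pointing down, gripper open.
Joint ranges: [-3.01, 3.01], [-0.46, 2.08], [-1.47, 1.51], [0.13, 2.56], [-1, 4.14], [0.04, 2.09], [-2.66, 2.66]. Speed limits (rad/s): [2.57, 2.57, 3.14, 3.14, 3.14, 3.14, 3.14].

INTERFACE

Orientations are given as a unit quaternion [w, x, y, z].
In Python, from station import arm gives the robot as it stands.
- The arm moves only by the tool drive_tool, never from a script. Its argument "commands" is a list that holds one entry, the list of rows, each a list of 7 numbers: the opening, from -1 (shut) to 1 (fully open), then the shift along the world's x, y, z in mm, then the turn, a rotation vector about the world's x, y, z in degrees. In form: [[[fingers, x, y, z, ax, ay, az], ...]]. A call has 1 to 8 rows; each row is the pose to reach, as a shift and turn from the pose commanded when the call began; what a row does not reach only later rows make up. A row lasts 1/12 s, in which the tool goes at most 41.7 mm and 7.16 degrees, less where a joint would pass 70% of its speed; a pose out of reach is approached as far as the arm can. A call with a gripper value outside its range is refused whole. The fingers move at their own pace and stop on an object; "force" is the grip in N (left out, the last holds). Time passes only in rows, so rows that repeat a pose let the fingers close. It gives the time, the measured TCP pose, the force, the opening and the grip force at its end, in the units of the state.
- arm.get_obs(): the state, without advancing time (a new reading comes with each control period).
- arm.grab_frame(name): name is "scene" or "side" or "wrist"; returns a dict with "image" (480x640x3 uint8, blue, green, red), "mtx" (3x3 intrinsics, pixels), "dist_coeffs" ([k1, k2, p1, p2, k3] as OpenCV has them; the pictures are not rectified), "R" (3x3) and "t" (3): a world point X has camera coordinates R X + t. Camera axes: x right, y down, z forward; pixel columns grow to the right and rows downward; lengths in m; the calibration is good to about 2 mm. A picture is of the moment at which its call begins. There is no depth.
- arm.job_done(): hands the job in; it is judged then, once.
Trained networks look in the newest picture that a camera, given by its name, has taken for a name from the list of things; names that differ only in an ending like _2 or _b are one class to them, and where a whole thing is asked for, a point or a joint stands for the part that bears it (a point fixed in the world has none). Each returns a list of dicts, best first, with "score" (0 to 1); they miss things now and then, are a little off and sometimes report something else, mostly with a low value. They report only what shows in the picture. A call takes as long as a camera call. They do not tell look-alikes from the thing itself.
- arm.trace(camera, thing): "region" (480x640 bool, what is visible of it) and "rect" ([left, top, right, bottom] in pixels, round what is visible of it).
The state is a dict: "time_s": time; "joints": joint angles; "qvel": joint speeds; "joint_efforts": joint torques, N m; "ee_pos": TCP position; "ee_rot": TCP orientation; "force": force on the tool from outside, world axes, zero at the start; "ft_torque": the same for the moment, N m; "grip_width": finger opening in m; "grasp_force": force on a finger pad.
Only numpy, scipy, OpenCV 4.12 (cv2) and the standard library are available. Lean on these libraries where they do the work, as an engineer would, in place of code of your own. Each camera call takes 0.05 s, during which the arm holds its last target. There are 200 camera calls.

TASK

Lift the long tray by its wooden handle and bring its clear middle window close above the round lamp without resting it there; get the crystal roller, which lies at the tray's closed end, to stand nearly still over the window and keep it there for at least 4 seconds so it can be looked through. Then let it roll slowly and gently back to the closed end, without a hard knock, set the tray down again on the grey felt mat the way it lay, with the roller in it, and let go. The roller must never leave the tray, and the other things on the bench stay as they are.

Things in the scene. Friction and masses are not known exactly. Their poses are not given: they have to be found in the camera images.
- tray: Aluminium tray, 300 mm long (its y), 68 mm wide (its x), about 0.35 kg with handle; side walls 30 mm high. Origin: centre of the underside, below the middle window; z up. Its wooden handle is on the -x side, towards the robot. At +y it is closed by an upright plate, at -y it is open. Inside, the roller rolls along y on a flat floor, 60 mm wide.
- tray_window (a point): Point on the underside of the tray at the middle of its clear window, about 42 mm long (same place and axes as the tray's origin).
- tray_floor (a point): Point on the top of the floor at the middle of the window, 12 mm above the underside. The floor is straight and rises by 0.035 rad towards the open -y end, so in a level tray the roller rests at the closed end; the floor is level when the tray is turned +0.035 rad about its own x (closed +y end raised).
- tray_closed (a point): Middle of the inner face of the closed end's plate, at y = +145 mm of the tray, 35 mm above the underside; the plate is 50 mm high. The roller touches it when its centre is at y = +107 mm.
- tray_open (a point): Middle of the floor at the open end, y = -150 mm of the tray, 17 mm above the underside: no stop there, the roller falls off.
- tray_grip (a point): Middle of the upright wooden handle at gripping height, 57 mm to the -x side of the tray's origin, 55 mm above the underside. Handle 16 mm thick along the tray's y, 42 mm long along x (x = -78 to -36 mm), top 75 mm above the underside; to be gripped from above with the fingers closing along the tray's y. A foot plate 4 mm thick lies below it.
- boule_center (a point): Centre of the loose roller: an amber crystal rod, 40 mm thick, between two thin brass wheels, 76 mm in diameter; 52 mm wide over all, nominally 0.25 kg, axle along the tray's x. Its centre is 38 mm above the floor. Downhill it gains 0.75 x 9.81 x slope; rolling resistance equals a slope of about 0.008. It starts against the closed end and is over the window at y = 0 of the tray.
- lamp_center (a point): Centre of the top of the light box: grey box 130 x 130 mm, 42 mm high, with a round lamp, 84 mm wide, whose top (this point) is 48 mm above the bench. Fixed to the bench.
- mat_center (a point): Centre of the top of the grey felt mat, 170 x 330 x 4 mm, fixed on the bench; its y axis is its long direction. The tray lies along it at the start, with its origin 20 mm to the mat's +x side, handle over the -x side.
- boule: The roller itself, origin at its centre; its axes turn as it rolls.
- lamp: The light box, origin at the centre of its underside on the bench.
- dish: Bystander, to be left alone: small white ceramic bowl, 48 mm wide, 28 mm high.
- punch_stand: Bystander, to be left alone: small stepped steel stake, 48 mm wide, 40 mm high.
- hammer: Bystander, to be left alone: small hammer lying on the bench, 220 mm long.
- pliers: Bystander, to be left alone: pair of pliers lying flat, about 125 mm long.
- jar: Bystander, to be left alone: amber glass jar, 56 mm wide, 70 mm high.
- mandrel: Bystander, to be left alone: upright tapered steel ring mandrel, foot 70 mm wide, 150 mm high.
- bench_block: Bystander, to be left alone: square steel bench block, 70 x 70 x 35 mm.
Not all that is in view belongs to the job. Several things look just like the lamp: the one meant starts farthest to the robot's right.

How it is judged:
By the outcome, as a careful person would: the job done as asked, in the order asked, and still so for the second after the job is handed in, with the robot touching nothing.
It also fails if it takes over 72 s, if anything falls off the work surface, if the arm or the gripper's body presses on something with over 40 N, if the wrist force passes 120 N, or if a joint passes its speed limit or range.

## Working session

There is one attempt and no reset: what is moved stays moved. The work goes in short steps, Python scripts to look and compute and a tool call to move; the robot and the scene stay as the last step left them, time stands still between calls to the robot, and variables do not carry over. Pictures are saved under pics/ and viewed, at most 10 in all, crops included, and the job is handed in when it is done.

Besides the shell and the picture viewer there is one more tool, called in YAML: its name, and indented under it one key for each argument. drive_tool: Moves the arm, as the interface text tells. Its arguments: {"type":"object","properties":{"commands":{"type":"array","items":{"type":"array","items":{"type":"array","items":{"type":"number"}}}},"force":{"type":"number"}},"required":["commands"]}

```bash
ls; mkdir -p pics
python3 - <<'E'
from station import arm
import cv2,numpy as np
o=arm.get_obs(); print({k:np.round(v,3) for k,v in o.items()})
for c in ["scene","side"]:
    f=arm.grab_frame(c); cv2.imwrite(f"pics/{c}0.png",f["image"])
    print(c,f["mtx"],f["dist_coeffs"],f["R"],f["t"])
    for n in ["tray","boule","lamp","tray_window","mat_center","tray_grip"]:
        for d in arm.trace(c,n)[:5]: print(c,n,round(d["score"],2),d["rect"],d["region"].sum())
E
```

```text
pics
{'time_s': np.float64(0.0), 'joints': array([ 0.034,  0.69 , -0.194,  1.566,  0.157,  0.902, -0.215]), 'qvel': array([ 0.001, -0.001,  0.   ,  0.   ,  0.002, -0.   , -0.   ]), 'joint_efforts': array([ 1.0000e-03, -5.3963e+01, -1.2670e+00, -1.5855e+01,  9.0000e-03,
        9.0000e-03,  0.0000e+00]), 'ee_pos': array([ 0.624, -0.   ,  0.23 ]), 'ee_rot': array([-0.001,  0.707,  0.707, -0.001]), 'force': array([ 0.793, -0.138,  0.062]), 'ft_torque': array([-0.003, -0.001, -0.023]), 'grasp_force': np.float64(0.0), 'grip_width': np.float64(0.086)}
scene [[566.5501048    0.         318.11537374]
 [  0.         566.5501048  241.42848855]
 [  0.           0.           1.        ]] [-0.16530757  0.          0.          0.          0.        ] [[ 0.13502622  0.99078408 -0.01071554]
 [ 0.80366398 -0.11583792 -0.58370008]
 [-0.57956202  0.07020312 -0.81189863]] [-0.13807661 -0.38672109  2.33409338]
scene tray 0.65 [178.5, 247.7, 268.4, 292.8] 1628
scene boule 0.76 [242.9, 253.2, 263.2, 278.6] 447
scene lamp 0.88 [406.4, 231.8, 457.6, 280.7] 1450
scene lamp 0.79 [438.3, 181.3, 482.7, 211.7] 10
[... 421 characters left out ...]
262244 -0.00155439]
 [-0.25406201 -0.67114177 -0.69643465]
 [ 0.24453527  0.65209365 -0.71761854]] [-0.49253008  0.23006127  1.43363893]
side tray 0.77 [354.0, 280.4, 436.3, 392.3] 3594
side tray 0.71 [369.1, 190.6, 388.7, 221.9] 442
side boule 0.84 [366.6, 279.6, 394.8, 317.1] 638
side boule 0.29 [362.8, 284.9, 436.3, 396.5] 3384
side lamp 0.66 [292.1, 179.4, 349.7, 227.4] 1754
side lamp 0.66 [279.3, 139.7, 331.7, 186.6] 1503
side lamp 0.62 [192.3, 129.3, 236.4, 164.1] 1274
side tray_window 0.75 [360.8, 283.7, 439.2, 396.8] 3524
side tray_window 0.55 [292.2, 183.4, 348.4, 225.1] 1687
side mat_center 0.86 [330.7, 295.0, 447.4, 410.7] 4029
side tray_grip 0.88 [360.6, 282.8, 437.6, 396.1] 3540
```

View pics/scene0.png

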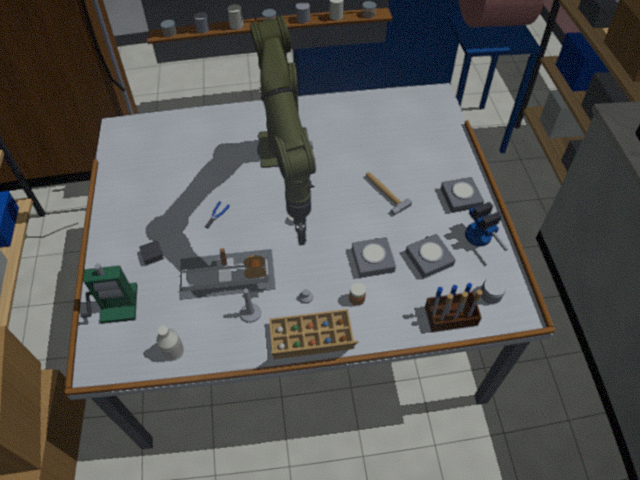

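View pics/side0.png

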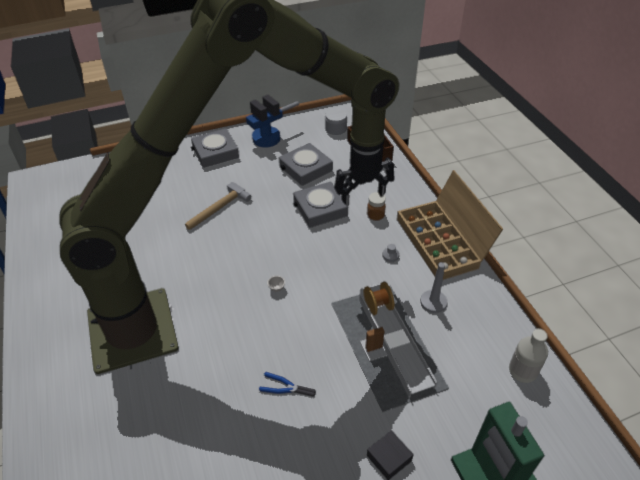

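The scene view shows the tray at about (225,272) with the roller at its right (+y) end and the handle at (223,257). Three light boxes sit near (373,255), (430,252) and (462,193). The side view shows the same things, plus the dish at (277,286) and the mandrel at (435,298).

```bash
cat > h.py <<'E'
from station import arm
import cv2,numpy as np
from scipy.spatial.transform import Rotation as Rn
def ray(f,p):
    u=cv2.undistortPoints(np.array([[p]],float),f["mtx"],f["dist_coeffs"])[0,0]
    R,t=np.array(f["R"]),np.array(f["t"]); return -R.T@t, R.T@np.array([u[0],u[1],1])
def plane(f,p,z):
    c,d=ray(f,p); return c+d*(z-c[2])/d[2]
def proj(f,X):
    return cv2.projectPoints(np.array(X,float).reshape(-1,3),cv2.Rodrigues(np.array(f["R"]))[0],np.array(f["t"],float),f["mtx"],f["dist_coeffs"])[0][:,0]
def cen(d):
    m=cv2.moments(d["region"].astype(np.uint8),True); return [m["m10"]/m["m00"],m["m01"]/m["m00"]]
E
python3 - <<'E'
from h import *
for c,pts in {"scene":{"lampA":(373,253,.048),"lampB":(430,252,.048),"lampC":(462,190,.048),"mat1":(181,296,.004),"mat2":(275,290,.004),"mat3":(272,250,.004),"handletop":(223,250,.079),"roller":(255,266,.055),"mandrel":(250,316,0),"punch":(306,298,0),"jar":(357,302,0),"block":(151,254,.02)},
 "side":{"lampA":(321,198,.048),"lampB":(306,158,.048),"lampC":(214,142,.048),"mat1":(387,411,.004),"mat2":(447,388,.004),"mat3":(331,299,.004),"handletop":(374,330,.079),"roller":(379,297,.055),"mandrel":(433,305,0),"punch":(391,256,0),"jar":(376,216,0),"dish":(277,286,.028),"block":(390,450,.035)}}.items():
    f=arm.grab_frame(c)
    for k,(u,v,z) in pts.items(): print(c,k,plane(f,(u,v),z).round(3))
w=arm.grab_frame("wrist"); cv2.imwrite("pics/w0.png",w["image"]); print(w["R"].round(3),w["t"].round(3),arm.get_obs()["time_s"])
E
```

```text
scene lampA [0.602 0.25  0.048]
scene lampB [0.627 0.448 0.048]
scene lampC [0.365 0.643 0.048]
scene mat1 [ 0.656 -0.425  0.004]
scene mat2 [ 0.676 -0.101  0.004]
scene mat3 [ 0.508 -0.097  0.004]
scene handletop [ 0.537 -0.263  0.079]
scene roller [ 0.602 -0.16   0.055]
scene mandrel [ 0.763 -0.194  0.   ]
scene punch [ 0.72 -0.    0.  ]
scene jar [0.76  0.168 0.   ]
scene block [ 0.475 -0.531  0.02 ]
side lampA [0.605 0.248 0.048]
side lampB [0.627 0.447 0.048]
side lampC [0.367 0.639 0.048]
side mat1 [ 0.511 -0.43   0.004]
side mat2 [ 0.666 -0.428  0.004]
side mat3 [ 0.508 -0.087  0.004]
side handletop [ 0.548 -0.264  0.079]
side roller [ 0.609 -0.162  0.055]
side mandrel [ 0.751 -0.198  0.   ]
side punch [ 0.722 -0.001  0.   ]
side jar [0.75  0.163 0.   ]
side dish [ 0.384 -0.015  0.028]
side block [ 0.471 -0.527  0.035]
[[ 1.     0.001 -0.001]
 [ 0.001 -0.963  0.271]
 [-0.001 -0.271 -0.963]] [-0.626 -0.036  0.378] 0.85
```

drive_tool:
  commands:
    - [[1,-5,-20,0,0,0,-6],[1,-15,-55,0,0,0,-13],[1,-27,-92,-5,0,0,-20],[1,-40,-130,-10,0,0,-27],[1,-52,-168,-15,0,0,-34],[1,-64,-206,-20,0,0,-41],[1,-75,-242,-25,0,0,-48],[1,-81,-264,-30,0,0,-55]]
  force: 60

```text
time_s: 1.52
ee_pos: [0.5415, -0.2696, 0.2014]
ee_rot: [0.001, 0.955, 0.295, -0.001]
force: [0.2, -0.2, -0.3]
grip_width: 0.0854
grasp_force: 0.0
```

drive_tool:
  commands:
    - [[1,0,0,0,0,0,-7],[1,0,0,0,0,0,-14],[1,0,0,0,0,0,-21],[1,0,0,0,0,0,-28],[1,0,0,0,0,0,-35],[1,0,0,0,0,0,-35]]

```text
time_s: 2.02
ee_pos: [0.5442, -0.2636, 0.2013]
ee_rot: [0.0, 1.0, -0.001, -0.0]
force: [-0.4, 0.1, 0.2]
grip_width: 0.0858
grasp_force: 0.0
```

Run:
```python
from h import *
w=arm.grab_frame("wrist"); cv2.imwrite("pics/w1.png",w["image"]); print(w["mtx"],w["dist_coeffs"],w["R"].round(3),w["t"].round(3))
for n in ["tray","boule"]:
    for d in arm.trace("wrist",n)[:3]: print(n,round(d["score"],2),d["rect"],d["region"].sum())
o=arm.get_obs(); print(o["time_s"],o["ee_pos"],o["ee_rot"],o["joints"].round(2))
```

```text
[[339.4694741    0.         322.44319954]
 [  0.         339.4694741  240.59419604]
 [  0.           0.           1.        ]] [-0.0433736  0.         0.         0.         0.       ] [[-0.002 -1.     0.001]
 [-0.962  0.002  0.272]
 [-0.272 -0.    -0.962]] [-0.264  0.498  0.497]
tray 0.8 [147.0, 110.3, 498.6, 253.8] 24782
boule 0.76 [151.3, 117.9, 247.5, 188.1] 4469
2.1667 [ 0.54408724 -0.26381795  0.20130315] [ 1.16591644e-05  9.99998455e-01  1.75760097e-03 -2.02424255e-05] [ 0.25  0.71  0.23  1.67 -0.21  0.78 -1.  ]
```

View pics/w1.png

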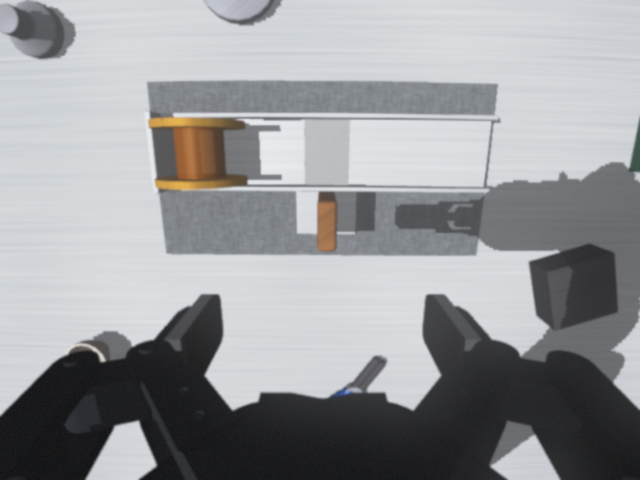

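The wrist view shows the tray from above. The handle's top face spans about u 317–336, v 203–250; the mat corners are at (148,83), (497,85), (476,254) and (167,254); and the roller is at the left (closed) end.

Run:
```python
from h import *
f=arm.grab_frame("wrist")
im=f["image"]
hsv=cv2.cvtColor(im,cv2.COLOR_BGR2HSV)
m=((hsv[...,1]>110)&(hsv[...,0]<22)).astype(np.uint8); m[:,:290]=0;m[:, 360:]=0;m[:190]=0;m[260:]=0
for v in range(195,254,6):
    u=np.where(m[v])[0]
    if len(u): print(v,u.min(),u.max(),plane(f,(u.min()-.5,v),.079).round(4),plane(f,(u.max()+.5,v),.079).round(4))
v=np.where(m[:,327])[0]; print("col",v.min(),v.max(),im[v.min()-2:v.min()+14,327].tolist())
print("top near",plane(f,(327,v.max()+.5),.079))
for k,p,z in [("m1",(148,83),.004),("m2",(497,85),.004),("m3",(476,254),.004),("m4",(167,254),.004),("wallfar L",(300,115.5),.034),("wallfar R",(480,120),.034),("near L",(300,187.5),.034),("near R",(480,187),.034),("openfarcorner",(495,121),.034),("opennear",(488,187),.034)]:
    print(k,plane(f,p,z).round(4))
c=im[60:280,130:520]; cv2.imwrite("pics/w1c.png",cv2.resize(c,None,fx=2,fy=2,interpolation=cv2.INTER_CUBIC))
```

```text
207 319 334 [ 0.5664 -0.2614  0.079 ] [ 0.5664 -0.274   0.079 ]
213 319 334 [ 0.5616 -0.2614  0.079 ] [ 0.5616 -0.2741  0.079 ]
219 319 334 [ 0.5567 -0.2614  0.079 ] [ 0.5568 -0.2742  0.079 ]
225 319 334 [ 0.5518 -0.2614  0.079 ] [ 0.5519 -0.2742  0.079 ]
231 319 333 [ 0.5469 -0.2614  0.079 ] [ 0.5469 -0.2735  0.079 ]
237 318 334 [ 0.5419 -0.2606  0.079 ] [ 0.5419 -0.2744  0.079 ]
243 318 333 [ 0.5368 -0.2606  0.079 ] [ 0.5369 -0.2736  0.079 ]
249 320 332 [ 0.5318 -0.2623  0.079 ] [ 0.5318 -0.2729  0.079 ]
col 202 249 [[68, 77, 93], [69, 86, 112], [76, 100, 135], [79, 108, 148], [80, 114, 160], [82, 121, 167], [83, 120, 169], [81, 119, 168], [82, 120, 168], [79, 116, 163], [81, 117, 161], [81, 114, 158], [78, 110, 154], [77, 109, 151], [77, 110, 151], [80, 112, 153]]
top near [ 0.53135398 -0.26838916  0.079     ]
m1 [ 0.6705 -0.1007  0.004 ]
m2 [ 0.6701 -0.428   0.004 ]
m3 [ 0.5036 -0.4278  0.004 ]
m4 [ 0.5023 -0.0999  0.004 ]
wallfar L [ 0.6383 -0.2449  0.034 ]
wallfar R [ 0.6362 -0.4019  0.034 ]
near L [ 0.5762 -0.2441  0.034 ]
near R [ 0.5778 -0.409   0.034 ]
openfarcorner [ 0.6356 -0.4154  0.034 ]
opennear [ 0.5779 -0.4164  0.034 ]
```

View pics/w1c.png

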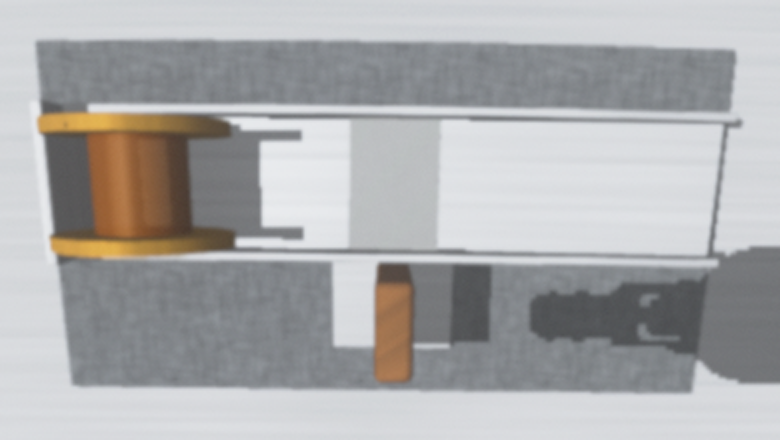

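drive_tool:
  commands:
    - [[1,6,-4,-15,0,0,0],[1,6,-4,-40,0,0,0],[1,6,-4,-70,0,0,0],[1,6,-4,-100,0,0,0],[1,6,-4,-125,0,0,0],[1,6,-4,-145,0,0,0],[1,6,-4,-155,0,0,0],[1,6,-4,-160,0,0,0]]
  force: 60

```text
time_s: 2.88
ee_pos: [0.5492, -0.2676, 0.0398]
ee_rot: [-0.001, 1.0, 0.0, -0.001]
force: [0.8, -0.0, -0.6]
grip_width: 0.0853
grasp_force: 0.0
```

drive_tool:
  commands:
    - [[0.3,0,0,0,0,0,0],[0,0,0,0,0,0,0],[-0.3,0,0,0,0,0,0],[-0.4,0,0,0,0,0,0],[-0.5,0,0,0,0,0,0],[-0.5,0,0,0,0,0,0],[-0.5,0,0,0,0,0,0],[-0.5,0,0,0,0,0,0]]
  force: 40

```text
time_s: 3.55
ee_pos: [0.5501, -0.268, 0.0415]
ee_rot: [0.0, 1.0, 0.0, 0.0]
force: [0.1, -0.2, -0.6]
grip_width: 0.0216
grasp_force: 0.0
```

drive_tool:
  commands:
    - [[-0.6,0,0,0,0,0,0],[-0.65,0,0,0,0,0,0],[-0.8,0,0,0,0,0,0],[-1,0,0,0,0,0,0],[-1,0,0,0,0,0,0],[-1,0,0,0,0,0,0]]
  force: 40

```text
time_s: 4.05
ee_pos: [0.5501, -0.2677, 0.0414]
ee_rot: [-0.0, 1.0, 0.0, 0.0]
force: [-0.2, 1.1, 3.3]
grip_width: 0.0154
grasp_force: 39.1
```

drive_tool:
  commands:
    - [[-1,0,0,0,0,0,0],[-1,0,0,0,0,0,0],[-1,0,0,0,0,0,0],[-1,0,0,0,0,0,0]]
  force: 110

```text
time_s: 4.38
ee_pos: [0.5503, -0.2679, 0.0416]
ee_rot: [0.0, 1.0, 0.0, 0.0]
force: [0.2, 1.8, 5.8]
grip_width: 0.0147
grasp_force: 108.2
```

```bash
cat >> h.py <<'E'
def state():
    o=arm.get_obs(); R=Rn.from_quat(np.roll(o["ee_rot"],-1)); d=(R*Rn.from_quat([1,0,0,0]).inv()).as_rotvec()
    print("t",round(float(o["time_s"]),2),"pos",o["ee_pos"].round(4),"rv(mrad)",(d*1000).round(1),"F",o["force"].round(1),"T",o["ft_torque"].round(2),"g",round(float(o["grip_width"]),4),round(float(o["grasp_force"]),1))
    return o
E
python3 - <<'E'
from h import *
state()
w=arm.grab_frame("wrist"); cv2.imwrite("pics/w2.png",w["image"]);state()
for d in arm.trace("wrist","boule")[:2]: print(round(d["score"],2),d["rect"],d["region"].sum())
E
```

```text
t 4.38 pos [ 0.5503 -0.2679  0.0416] rv(mrad) [-0.  -0.5  0.5] F [0.2 1.8 5.8] T [0.4  0.08 0.04] g 0.0147 108.2
t 4.43 pos [ 0.5503 -0.2678  0.0416] rv(mrad) [ 0.  -0.4  0.4] F [0.4 1.8 4.8] T [0.4  0.11 0.02] g 0.0148 108.2
```

View pics/w2.png

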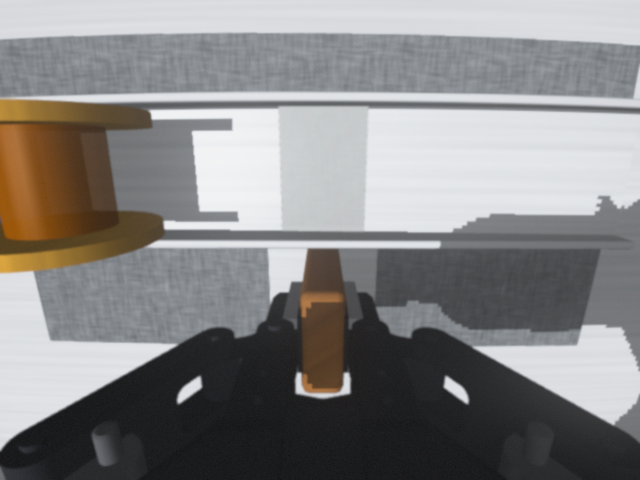

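The handle is gripped between the pads at (323,340). The roller is at the left, touching the closed end, with its right wheel edges at u≈150–163, and the window is at u 280–367.

drive_tool:
  commands:
    - [[-1,0,0,1,0,0,0],[-1,0,0,3,0,0,0],[-1,0,0,7,0,0,-0.0],[-1,0,0,12,0,0,0],[-1,0,0,18,0,0,0],[-1,0,0,24,0,0,0],[-1,0,0,28,0,0,0],[-1,0,0,30,0,0,0]]
  force: 115

```text
time_s: 5.15
ee_pos: [0.5505, -0.2683, 0.0723]
ee_rot: [0.0, 1.0, 0.0, 0.001]
force: [0.4, 0.5, -6.0]
grip_width: 0.0146
grasp_force: 112.4
```

Run:
```python
from h import *
state()
w=arm.grab_frame("wrist"); cv2.imwrite("pics/w3.png",w["image"]);
a=cv2.imread("pics/w2.png")
# tray motion in the image relative to camera: template matches on corners
for k,(x0,y0,x1,y1) in {"handle":(295,245,350,300),"winTL":(265,95,300,125),"winTR":(350,95,385,125),"winBL":(265,215,300,250),"roller":(70,85,170,250)}.items():
    T=a[y0:y1,x0:x1]; S=w["image"][max(y0-20,0):y1+20,max(x0-20,0):x1+20]
    r=cv2.matchTemplate(S,T,cv2.TM_CCOEFF_NORMED); _,s,_,p=cv2.minMaxLoc(r); print(k,round(s,2),p[0]-min(20,x0),p[1]-min(20,y0))
state()
```

```text
t 5.15 pos [ 0.5505 -0.2683  0.0723] rv(mrad) [-0.8 -1.3  0.1] F [ 0.4  0.5 -6. ] T [-0.3   0.21 -0.03] g 0.0146 112.4
handle 1.0 0 0
winTL 0.99 0 0
winTR 0.99 0 0
winBL 1.0 0 0
roller 1.0 1 0
t 5.2 pos [ 0.5505 -0.2683  0.0724] rv(mrad) [-0.8 -1.4  0.1] F [ 0.1  0.4 -6.2] T [-0.29  0.33 -0.08] g 0.0148 112.4
```

View pics/w3.png

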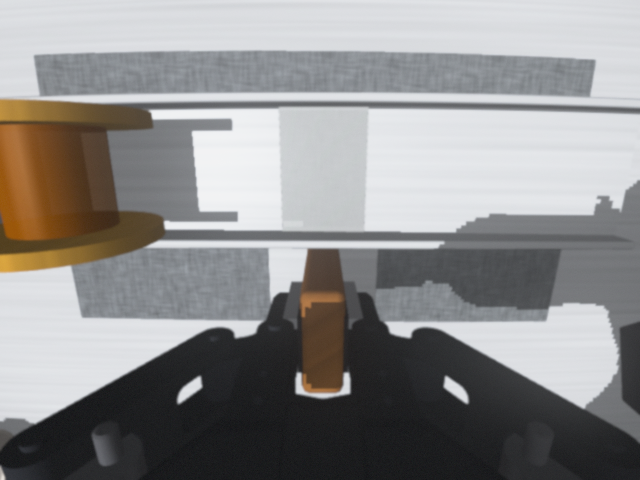

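drive_tool:
  commands:
    - [[-1,0,0,2,-0.2,0,0],[-1,0,0,7,-0.6,0,0],[-1,0,0,14,-1.1,0,0],[-1,0,0,22,-1.6,0,0],[-1,0,0,31,-2,0,0],[-1,0,0,40,-2.3,0,0],[-1,0,0,47,-2.5,0,0],[-1,0,0,50,-2.5,0,0]]

```text
time_s: 5.87
ee_pos: [0.5509, -0.268, 0.123]
ee_rot: [0.022, 1.0, 0.0, 0.001]
force: [0.7, -0.2, -5.9]
grip_width: 0.015
grasp_force: 112.3
```

drive_tool:
  commands:
    - [[-1,0,2,0,0,0,0],[-1,0,6,0,0,0,0],[-1,0,12,0,0,0,0],[-1,0,20,0,0,0,0],[-1,0,30,0,0,0,0],[-1,0,42,0,0,0,0],[-1,0,56,0,0,0,0],[-1,0,72,0,0,0,0]]

```text
time_s: 6.53
ee_pos: [0.5499, -0.1946, 0.1211]
ee_rot: [0.022, 1.0, 0.0, -0.0]
force: [0.3, 0.4, -5.4]
grip_width: 0.0147
grasp_force: 112.4
```

drive_tool:
  commands:
    - [[-1,0,18,0,0,0,0],[-1,-1,38,0,0,0,0],[-1,-1,58,0,0,0,0],[-1,-2,78,0,0,0,0],[-1,-2,98,0,0,0,0],[-1,-3,118,0,0,0,0],[-1,-3,138,0,0,0,0],[-1,-3,158,0,0,0,0]]

```text
time_s: 7.2
ee_pos: [0.5465, -0.0354, 0.1212]
ee_rot: [0.021, 1.0, 0.001, -0.0]
force: [0.6, -0.4, -5.7]
grip_width: 0.0147
grasp_force: 112.4
```

drive_tool:
  commands:
    - [[-1,0,20,0,0,0,0],[-1,0,40,0,0,0,0],[-1,0,60,0,0,0,0],[-1,0,80,0,0,0,0],[-1,0,100,0,0,0,0],[-1,0,120,0,0,0,0],[-1,0,140,0,0,0,0],[-1,0,160,0,0,0,0]]

```text
time_s: 7.87
ee_pos: [0.5459, 0.1247, 0.1211]
ee_rot: [0.021, 1.0, 0.001, -0.001]
force: [0.9, -0.3, -6.0]
grip_width: 0.0149
grasp_force: 112.4
```

drive_tool:
  commands:
    - [[-1,0,20,0,0,0,0],[-1,0,38,0,0,0,0],[-1,0,55,0,0,0,0],[-1,0,70,0,0,0,0],[-1,0,84,0,0,0,0],[-1,0,96,0,0,0,0],[-1,0,106,0,0,0,0],[-1,0,114,0,0,0,0]]

```text
time_s: 8.53
ee_pos: [0.5466, 0.2375, 0.1212]
ee_rot: [0.022, 1.0, 0.0, -0.0]
force: [-0.1, 0.4, -5.0]
grip_width: 0.0148
grasp_force: 112.4
```

drive_tool:
  commands:
    - [[-1,0,5,0,0,0,0],[-1,0,8,0,0,0,0],[-1,0,10,0,0,0,0],[-1,0,11,0,0,0,0],[-1,0,12,0,0,0,0],[-1,0,12,0,0,0,0]]

```text
time_s: 9.03
ee_pos: [0.5471, 0.2476, 0.1213]
ee_rot: [0.022, 1.0, -0.0, -0.0]
force: [0.1, 0.5, -5.7]
grip_width: 0.0147
grasp_force: 112.4
```

```bash
cat >> h.py <<'E'
OFF=np.array([0.0565,0,-0.0376])   # tray origin from TCP, level tray
def traypose():
    o=arm.get_obs(); Rt=Rn.from_quat(np.roll(o["ee_rot"],-1))*Rn.from_quat([1,0,0,0]).inv()
    return Rt.as_matrix(), o["ee_pos"]+Rt.apply(OFF)
def edges(f,y,Rt,p):
    a=np.linspace(0,2*np.pi,90); P=[]
    for x in (-.026,.026):
        P+= [[x,y+.038*np.cos(t),.012-.035*y+.038+.038*np.sin(t)] for t in a]
    q=proj(f,np.array(P)@Rt.T+p); return q[:,0].min(),q[:,0].max(),q[:,1].min(),q[:,1].max()
def roller(show=True):
    from scipy.optimize import brentq
    Rt,p=traypose(); f=arm.grab_frame("wrist")
    hsv=cv2.cvtColor(f["image"],cv2.COLOR_BGR2HSV)
    m=((hsv[...,1]>120)&(hsv[...,0]<25)&(hsv[...,2]>50)).astype(np.uint8); m[275:]=0
    m[238:,285:365]=0
    n,l,s,c=cv2.connectedComponentsWithStats(m); i=1+np.argmax(s[1:,4]); L,R_=s[i,0],s[i,0]+s[i,2]
    yr=brentq(lambda y:edges(f,y,Rt,p)[1]-R_,-.14,.14); yl=brentq(lambda y:edges(f,y,Rt,p)[0]-L,-.16,.3) if L>3 else None
    print("roller px",L,R_,"rows",s[i,1],s[i,1]+s[i,3],"pred",np.round(edges(f,yr,Rt,p),0),"y from right",round(yr*1000,1),"left",yl and round(yl*1000,1),"tray o",p.round(4),"tilt",round(Rn.from_matrix(Rt).as_rotvec()[0]*1000,1))
    return f,(yr if yl is None else (yr+yl)/2)
E
python3 - <<'E'
from h import *
state(); f,y=roller(); cv2.imwrite("pics/w4.png",f["image"])
s=arm.grab_frame("scene"); cv2.imwrite("pics/s4.png",s["image"][150:400,150:550])
print(proj(f,[0.6035,.2485,.048]))
E
```

```text
t 9.03 pos [0.5471 0.2476 0.1213] rv(mrad) [-43.9   0.   -0.7] F [ 0.1  0.5 -5.7] T [-0.2   0.23 -0.03] g 0.0147 112.4
roller px 0 130 rows 99 272 pred [-138.  130.  104.  275.] y from right 123.0 left None tray o [0.6036 0.2459 0.0838] tilt -43.9
[[314.56566214 166.78612814]]
```

View pics/w4.png

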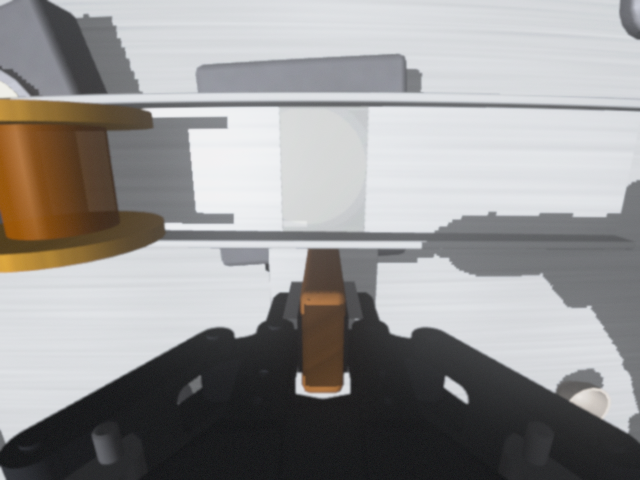

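The wrist view shows the tray over the lamp. The lamp's right edge shows at (365,165) through the window (u 280–367), and the roller is still at the closed end with its right edge at u 163.

Run:
```python
from h import *
im=cv2.imread("pics/w4.png"); hsv=cv2.cvtColor(im,cv2.COLOR_BGR2HSV)
for u in (100,125,128,134,140,150,160): print(u,hsv[225,u].tolist(),hsv[240,u].tolist())
f=arm.grab_frame("wrist")
Rt,p=traypose(); print("pred y=107:",np.round(edges(f,.107,Rt,p)))
a=np.linspace(0,2*np.pi,361); q=proj(f,[[.6035+.042*np.cos(t),.2485+.042*np.sin(t),.048] for t in a]); print("lamp pred u",q[:,0].min(),q[:,0].max(),"v",q[:,1].min(),q[:,1].max())
print("window pred",proj(f,np.array([[0,-.021,.012],[0,.021,.012],[.03,0,.012],[-.03,0,.012]])@Rt.T+p).round(1).tolist())
print(im[165,355:375].tolist(), im[130:150:2,340].tolist())
```

```text
100 [13, 143, 68] [17, 125, 86]
125 [18, 122, 86] [18, 119, 92]
128 [18, 117, 87] [18, 122, 92]
134 [17, 110, 88] [18, 109, 91]
140 [17, 110, 88] [17, 103, 89]
150 [16, 99, 90] [18, 100, 87]
160 [17, 86, 86] [108, 8, 170]
pred y=107: [-100.  163.  102.  277.]
lamp pred u 246.48419114938037 381.33117880375084 v 94.78750926677117 232.10805002477073
window pred [[364.0, 172.6], [277.9, 172.5], [320.9, 107.3], [321.0, 232.2]]
[[215, 215, 213], [215, 215, 214], [214, 214, 213], [215, 214, 213], [214, 214, 213], [215, 215, 214], [214, 214, 213], [214, 214, 213], [214, 215, 213], [214, 214, 213], [214, 214, 212], [217, 216, 214], [225, 223, 220], [232, 230, 228], [235, 232, 231], [236, 233, 231], [235, 232, 231], [235, 233, 231], [235, 233, 230], [235, 232, 231]] [[214, 216, 213], [214, 216, 214], [215, 216, 214], [215, 216, 215], [214, 215, 214], [215, 215, 213], [215, 216, 215], [216, 216, 215], [215, 216, 215], [215, 215, 214]]
```

```bash
sed -i 's/hsv\[...,1\]>120)/hsv[...,1]>65)/' h.py
python3 - <<'E'
from h import *
f=arm.grab_frame("wrist"); g=f["image"].astype(float)
for v in range(108,232,8):
    r=g[v,276:372]; d=r.mean(1); gr=np.abs(np.gradient(cv2.GaussianBlur(d[None],(5,1),0)[0])); 
    print(v,[(int(i+276),round(float(gr[i]),1)) for i in range(3,93) if gr[i]>0.6 and gr[i]==gr[max(0,i-3):i+4].max()])
print(proj(f,[[.6035+.042*np.cos(t),.2485+.042*np.sin(t),.048] for t in np.linspace(-np.pi,0,13)]).round(0).tolist())
for c in ("scene","side"):
    h=arm.grab_frame(c)
    for d in arm.trace(c,"lamp"): print(c,round(d["score"],2),d["rect"],np.round(cen(d),1))
    print(proj(h,[.6035,.2485,.048]))
roller()
E
```

```text
108 [(279, 7.4), (296, 0.6), (368, 8.2)]
116 [(279, 5.6), (339, 1.0), (354, 1.6), (368, 8.3)]
124 [(279, 5.0), (350, 1.4), (361, 1.3), (368, 7.2)]
132 [(279, 5.7), (356, 1.5), (368, 6.0)]
140 [(279, 5.4), (360, 1.6), (367, 6.4)]
148 [(280, 5.7), (367, 6.8)]
156 [(280, 5.8), (367, 5.1)]
164 [(280, 5.6), (367, 5.2)]
172 [(280, 5.7), (367, 6.5)]
180 [(280, 5.6), (366, 6.5)]
188 [(280, 5.7), (360, 1.7), (366, 5.9)]
196 [(281, 6.5), (357, 2.1), (365, 7.4)]
204 [(281, 6.0), (351, 1.4), (352, 1.4), (365, 8.0)]
212 [(281, 5.7), (342, 1.4), (357, 0.7), (365, 7.8)]
220 [(281, 7.1), (307, 1.6), (325, 1.1), (346, 1.1), (364, 7.9)]
228 [(282, 7.3), (364, 8.4)]
[[315.0, 232.0], [331.0, 230.0], [347.0, 223.0], [361.0, 213.0], [371.0, 200.0], [378.0, 184.0], [381.0, 167.0], [380.0, 149.0], [374.0, 132.0], [363.0, 117.0], [349.0, 105.0], [332.0, 97.0], [314.0, 95.0]]
scene 0.86 [350.4, 255.6, 398.2, 276.7] [374.8 265.3]
scene 0.7 [408.4, 234.3, 458.3, 280.3] [431.  256.3]
scene 0.56 [438.8, 178.6, 480.6, 212.8] [460.6 194.1]
scene 0.27 [199.5, 205.9, 226.4, 228.9] [213.1 217.7]
[[372.61215677 253.38412326]]
side 0.75 [292.5, 194.2, 329.8, 228.7] [309.9 211.8]
side 0.61 [194.1, 132.2, 236.8, 167.3] [214.7 147.4]
side 0.59 [278.6, 153.0, 332.2, 178.4] [301.2 163.2]
side 0.25 [293.6, 163.4, 352.1, 222.2] [321.7 193.7]
[[320.57198559 197.9330588 ]]
roller px 0 164 rows 99 273 pred [-98. 164. 102. 277.] y from right 106.6 left None tray o [0.6035 0.2462 0.0837] tilt -43.8
```

drive_tool:
  commands:
    - [[-1,0,0,-2,0.2,0,0],[-1,0,0,-5,0.6,0,0],[-1,1,1,-9,1,0,0],[-1,1,1,-13,1.5,0,0],[-1,1,2,-17,2,0,0],[-1,1,2,-21,2.5,0,0],[-1,1,2,-24,2.8,0,0],[-1,1,2,-25,3,0,0]]

```text
time_s: 10.15
ee_pos: [0.5477, 0.2495, 0.0956]
ee_rot: [-0.004, 1.0, -0.0, -0.001]
force: [-0.5, 0.2, -5.1]
grip_width: 0.0152
grasp_force: 112.4
```

Run:
```python
from h import *
state(); roller()
```

```text
t 10.15 pos [0.5477 0.2495 0.0956] rv(mrad) [ 8.6  1.  -0.6] F [-0.5  0.2 -5.1] T [-0.27  0.27 -0.02] g 0.0152 112.4
roller px 0 165 rows 99 273 pred [-97. 165. 102. 277.] y from right 106.1 left None tray o [0.6042 0.2498 0.058 ] tilt 8.6
```

drive_tool:
  commands:
    - [[-1,0,0,0,1,0,0],[-1,0,0,0,2,0,0],[-1,0,0,0,3,0,0],[-1,0,0,0,3,0,0],[-1,0,0,0,3,0,0],[-1,0,0,0,3,0,0],[-1,0,0,0,2.2,0,0],[-1,0,0,0,1.5,0,0]]

```text
time_s: 10.87
ee_pos: [0.548, 0.2502, 0.0964]
ee_rot: [-0.017, 1.0, 0.0, -0.0]
force: [-0.3, 0.1, -5.4]
grip_width: 0.0147
grasp_force: 112.6
```

Run:
```python
from h import *
state(); roller(); roller(); roller()
```

```text
t 10.87 pos [0.548  0.2502 0.0964] rv(mrad) [33.9  0.   0. ] F [-0.3  0.1 -5.4] T [-0.27  0.24  0.03] g 0.0147 112.6
roller px 0 201 rows 95 274 pred [-53. 201.  99. 278.] y from right 89.4 left None tray o [0.6045 0.2515 0.0588] tilt 33.9
roller px 0 208 rows 95 275 pred [-44. 208.  99. 278.] y from right 86.1 left None tray o [0.6043 0.2529 0.0587] tilt 34.1
roller px 0 211 rows 94 275 pred [-40. 211.  99. 278.] y from right 84.8 left None tray o [0.6042 0.2531 0.0586] tilt 34.8
```

drive_tool:
  commands:
    - [[-1,0,0,0,0,0,0],[-1,0,0,0,0,0,0],[-1,0,0,0,0,0,0],[-1,0,0,0,0,0,0],[-1,0,0,0,0,0,0],[-1,0,0,0,0,0,0]]

```text
time_s: 11.52
ee_pos: [0.5481, 0.2499, 0.0963]
ee_rot: [-0.017, 1.0, -0.0, 0.0]
force: [-0.0, 0.5, -5.4]
grip_width: 0.0146
grasp_force: 112.7
```

Run:
```python
from h import *
state(); roller(); roller(); roller()
```

```text
t 11.52 pos [0.5481 0.2499 0.0963] rv(mrad) [34.9 -0.  -0.2] F [-0.   0.5 -5.4] T [-0.27  0.23  0.03] g 0.0146 112.7
roller px 0 216 rows 94 275 pred [-34. 216.  98. 278.] y from right 82.5 left None tray o [0.6046 0.2512 0.0588] tilt 34.9
roller px 0 216 rows 94 275 pred [-34. 216.  98. 278.] y from right 82.6 left None tray o [0.6045 0.2512 0.0587] tilt 34.8
roller px 0 216 rows 94 275 pred [-34. 216.  98. 278.] y from right 82.5 left None tray o [0.6045 0.2513 0.0588] tilt 34.9
```

drive_tool:
  commands:
    - [[-1,0,0,0,0.75,0,0],[-1,0,0,0,1.5,0,0],[-1,0,0,0,1.5,0,0],[-1,0,0,0,1.5,0,0],[-1,0,0,0,1.5,0,0],[-1,0,0,0,1.5,0,0],[-1,0,0,0,1,0,0],[-1,0,0,0,0,0,0]]

```text
time_s: 12.33
ee_pos: [0.5482, 0.2493, 0.0964]
ee_rot: [-0.017, 1.0, -0.001, -0.0]
force: [0.2, 0.1, -6.0]
grip_width: 0.0147
grasp_force: 112.6
```

Run:
```python
from h import *
state(); roller(); roller(); roller()
```

```text
t 12.33 pos [0.5482 0.2493 0.0964] rv(mrad) [33.7  0.  -1.2] F [ 0.2  0.1 -6. ] T [-0.29  0.24 -0.01] g 0.0147 112.6
roller px 22 259 rows 92 275 pred [ 20. 259.  96. 280.] y from right 63.7 left 62.9 tray o [0.6047 0.2505 0.0588] tilt 33.7
roller px 33 267 rows 91 275 pred [ 30. 267.  96. 280.] y from right 60.2 left 59.1 tray o [0.6044 0.2525 0.0587] tilt 33.6
roller px 38 272 rows 91 275 pred [ 36. 272.  95. 280.] y from right 58.1 left 57.4 tray o [0.6043 0.253  0.0586] tilt 34.7
```

drive_tool:
  commands:
    - [[-1,0,0,0,0,0,0],[-1,0,0,0,0,0,0],[-1,0,0,0,0,0,0],[-1,0,0,0,0,0,0],[-1,0,0,0,0,0,0],[-1,0,0,0,0,0,0],[-1,0,0,0,0,0,0],[-1,0,0,0,0,0,0]]

```text
time_s: 13.15
ee_pos: [0.5481, 0.25, 0.0963]
ee_rot: [-0.017, 1.0, -0.0, 0.0]
force: [-0.8, 0.3, -5.5]
grip_width: 0.0145
grasp_force: 112.7
```

Run:
```python
from h import *
state(); roller(); roller(); roller()
```

```text
t 13.15 pos [0.5481 0.25   0.0963] rv(mrad) [34.8 -0.  -0.1] F [-0.8  0.3 -5.5] T [-0.21  0.24 -0.03] g 0.0145 112.7
roller px 49 280 rows 91 275 pred [ 46. 280.  95. 280.] y from right 54.8 left 53.8 tray o [0.6046 0.2513 0.0587] tilt 34.8
roller px 49 280 rows 91 275 pred [ 46. 280.  95. 280.] y from right 54.8 left 53.7 tray o [0.6045 0.2513 0.0587] tilt 34.9
roller px 49 280 rows 91 275 pred [ 46. 280.  95. 280.] y from right 54.7 left 53.7 tray o [0.6046 0.2513 0.0588] tilt 34.9
```

drive_tool:
  commands:
    - [[-1,0,0,0,0.75,0,0],[-1,0,0,0,1.5,0,0],[-1,0,0,0,1.5,0,0],[-1,0,0,0,1.5,0,0],[-1,0,0,0,1.5,0,0],[-1,0,0,0,1.5,0,0],[-1,0,0,0,1.5,0,0],[-1,0,0,0,1.2,0,0]]

```text
time_s: 13.97
ee_pos: [0.5481, 0.2498, 0.0963]
ee_rot: [-0.028, 1.0, -0.0, -0.0]
force: [0.4, -0.4, -5.3]
grip_width: 0.0145
grasp_force: 112.7
```

drive_tool:
  commands:
    - [[-1,0,0,0,-0.7,0,0],[-1,0,0,0,-1.2,0,0],[-1,0,0,0,-1.2,0,0]]

```text
time_s: 14.22
ee_pos: [0.5478, 0.2512, 0.0962]
ee_rot: [-0.017, 1.0, 0.001, 0.0]
force: [-1.2, -0.4, -5.6]
grip_width: 0.0148
grasp_force: 112.7
```

Run:
```python
from h import *
state(); roller(); roller(); roller()
```

```text
t 14.22 pos [0.5478 0.2512 0.0962] rv(mrad) [34.7 -0.   1.8] F [-1.2 -0.4 -5.6] T [-0.14  0.3   0.03] g 0.0148 112.7
roller px 151 370 rows 89 275 pred [149. 370.  92. 282.] y from right 20.4 left 19.8 tray o [0.6043 0.2526 0.0587] tilt 34.7
roller px 156 374 rows 89 275 pred [153. 374.  92. 282.] y from right 19.0 left 18.1 tray o [0.6043 0.2523 0.0587] tilt 34.8
roller px 160 378 rows 89 275 pred [157. 378.  92. 282.] y from right 17.7 left 16.8 tray o [0.6044 0.2519 0.0587] tilt 34.7
```

drive_tool:
  commands:
    - [[-1,0,0,0,0,0,0],[-1,0,0,0,0,0,0],[-1,0,0,0,0,0,0],[-1,0,0,0,0,0,0],[-1,0,0,0,0,0,0],[-1,0,0,0,0,0,0],[-1,0,0,0,0,0,0],[-1,0,0,0,0,0,0]]

```text
time_s: 15.03
ee_pos: [0.548, 0.25, 0.0963]
ee_rot: [-0.017, 1.0, 0.0, 0.0]
force: [0.4, 0.0, -6.1]
grip_width: 0.015
grasp_force: 112.7
```

Run:
```python
from h import *
state(); roller(); roller(); roller()
```

```text
t 15.03 pos [0.548  0.25   0.0963] rv(mrad) [34.8 -0.   0. ] F [ 0.4  0.  -6.1] T [-0.15  0.26  0.02] g 0.015 112.7
roller px 170 388 rows 89 275 pred [168. 388.  92. 283.] y from right 14.2 left 13.5 tray o [0.6045 0.2513 0.0587] tilt 34.8
roller px 170 388 rows 89 275 pred [168. 388.  92. 283.] y from right 14.2 left 13.5 tray o [0.6045 0.2513 0.0587] tilt 34.9
roller px 170 388 rows 89 275 pred [168. 388.  92. 283.] y from right 14.2 left 13.5 tray o [0.6045 0.2513 0.0587] tilt 34.8
```

drive_tool:
  commands:
    - [[-1,0,0,0,0.75,0,0],[-1,0,0,0,1.5,0,0],[-1,0,0,0,1.5,0,0],[-1,0,0,0,1.5,0,0],[-1,0,0,0,1.2,0,0],[-1,0,0,0,0,0,0],[-1,0,0,0,0,0,0],[-1,0,0,0,0,0,0]]

```text
time_s: 15.85
ee_pos: [0.5478, 0.2512, 0.0962]
ee_rot: [-0.017, 1.0, 0.001, 0.0]
force: [0.3, 0.1, -6.6]
grip_width: 0.0146
grasp_force: 112.7
```

drive_tool:
  commands:
    - [[-1,0,0,0,0,0,0],[-1,0,0,0,0,0,0],[-1,0,0,0,0,0,0],[-1,0,0,0,0,0,0],[-1,0,0,0,0,0,0],[-1,0,0,0,0,0,0],[-1,0,0,0,0,0,0],[-1,0,0,0,0,0,0]]

```text
time_s: 16.52
ee_pos: [0.548, 0.25, 0.0963]
ee_rot: [-0.017, 1.0, -0.0, 0.0]
force: [-0.2, -0.3, -5.6]
grip_width: 0.0149
grasp_force: 112.7
```

Run:
```python
from h import *
state(); roller(); f,y=roller(); cv2.imwrite("pics/w5.png",f["image"])
s=arm.grab_frame("side"); cv2.imwrite("pics/s5.png",cv2.resize(s["image"][90:300,220:460],None,fx=3,fy=2.8,interpolation=cv2.INTER_CUBIC))
```

```text
t 16.52 pos [0.548  0.25   0.0963] rv(mrad) [34.9 -0.  -0.1] F [-0.2 -0.3 -5.6] T [-0.12  0.25 -0.05] g 0.0149 112.7
roller px 224 442 rows 88 275 pred [222. 442.  92. 284.] y from right -3.8 left -4.6 tray o [0.6045 0.2513 0.0588] tilt 34.9
roller px 224 442 rows 88 275 pred [222. 442.  92. 283.] y from right -3.8 left -4.6 tray o [0.6046 0.2513 0.0587] tilt 34.8
```

View pics/s5.png

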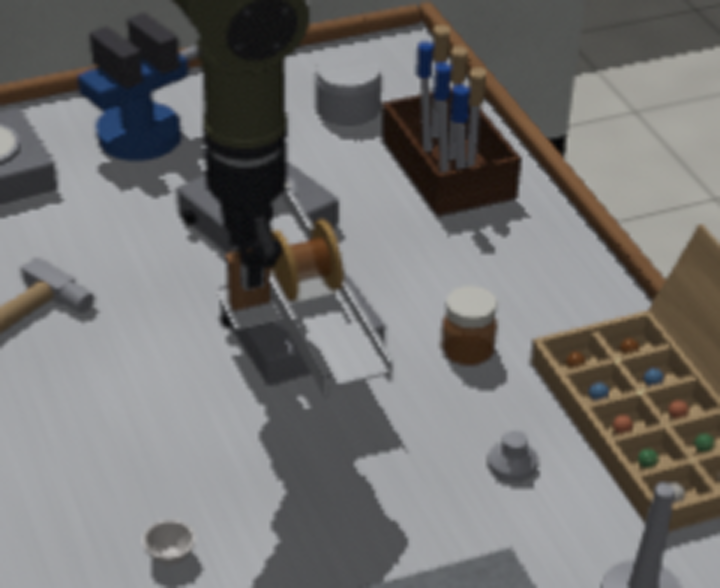

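The side view shows the tray held over the rightmost lamp with the roller standing over the window. The roller measures y ≈ -4 mm, and nothing else has moved. Next I'll hold still for more than 4 s.

drive_tool:
  commands:
    - [[-1,0,0,0,0,0,0],[-1,0,0,0,0,0,0],[-1,0,0,0,0,0,0],[-1,0,0,0,0,0,0],[-1,0,0,0,0,0,0],[-1,0,0,0,0,0,0],[-1,0,0,0,0,0,0],[-1,0,0,0,0,0,0]]

```text
time_s: 17.33
ee_pos: [0.548, 0.25, 0.0963]
ee_rot: [-0.017, 1.0, -0.0, -0.0]
force: [0.8, -0.2, -5.7]
grip_width: 0.0147
grasp_force: 112.7
```

drive_tool:
  commands:
    - [[-1,0,0,0,0,0,0],[-1,0,0,0,0,0,0],[-1,0,0,0,0,0,0],[-1,0,0,0,0,0,0],[-1,0,0,0,0,0,0],[-1,0,0,0,0,0,0],[-1,0,0,0,0,0,0],[-1,0,0,0,0,0,0]]

```text
time_s: 18.0
ee_pos: [0.548, 0.25, 0.0963]
ee_rot: [-0.017, 1.0, 0.0, 0.0]
force: [-0.4, 0.1, -5.2]
grip_width: 0.0147
grasp_force: 112.7
```

drive_tool:
  commands:
    - [[-1,0,0,0,0,0,0],[-1,0,0,0,0,0,0],[-1,0,0,0,0,0,0],[-1,0,0,0,0,0,0],[-1,0,0,0,0,0,0],[-1,0,0,0,0,0,0],[-1,0,0,0,0,0,0],[-1,0,0,0,0,0,0]]

```text
time_s: 18.67
ee_pos: [0.548, 0.25, 0.0963]
ee_rot: [-0.017, 1.0, 0.0, 0.0]
force: [0.2, -0.3, -5.8]
grip_width: 0.0147
grasp_force: 112.7
```

drive_tool:
  commands:
    - [[-1,0,0,0,0,0,0],[-1,0,0,0,0,0,0],[-1,0,0,0,0,0,0],[-1,0,0,0,0,0,0],[-1,0,0,0,0,0,0],[-1,0,0,0,0,0,0],[-1,0,0,0,0,0,0],[-1,0,0,0,0,0,0]]

```text
time_s: 19.33
ee_pos: [0.548, 0.25, 0.0963]
ee_rot: [-0.017, 1.0, 0.0, 0.0]
force: [0.7, 0.2, -5.6]
grip_width: 0.0146
grasp_force: 112.7
```

drive_tool:
  commands:
    - [[-1,0,0,0,0,0,0],[-1,0,0,0,0,0,0],[-1,0,0,0,0,0,0],[-1,0,0,0,0,0,0],[-1,0,0,0,0,0,0],[-1,0,0,0,0,0,0],[-1,0,0,0,0,0,0],[-1,0,0,0,0,0,0]]

```text
time_s: 20.0
ee_pos: [0.548, 0.25, 0.0963]
ee_rot: [-0.017, 1.0, 0.0, -0.0]
force: [1.2, -0.1, -4.6]
grip_width: 0.015
grasp_force: 112.7
```

drive_tool:
  commands:
    - [[-1,0,0,0,0,0,0],[-1,0,0,0,0,0,0],[-1,0,0,0,0,0,0],[-1,0,0,0,0,0,0],[-1,0,0,0,0,0,0],[-1,0,0,0,0,0,0],[-1,0,0,0,0,0,0],[-1,0,0,0,0,0,0]]

```text
time_s: 20.67
ee_pos: [0.548, 0.25, 0.0963]
ee_rot: [-0.017, 1.0, 0.0, -0.0]
force: [0.6, 1.1, -4.9]
grip_width: 0.0149
grasp_force: 112.7
```

drive_tool:
  commands:
    - [[-1,0,0,0,0,0,0],[-1,0,0,0,0,0,0],[-1,0,0,0,0,0,0],[-1,0,0,0,0,0,0],[-1,0,0,0,0,0,0],[-1,0,0,0,0,0,0],[-1,0,0,0,0,0,0],[-1,0,0,0,0,0,0]]

```text
time_s: 21.33
ee_pos: [0.548, 0.25, 0.0963]
ee_rot: [-0.017, 1.0, 0.0, 0.0]
force: [-0.1, -0.2, -6.6]
grip_width: 0.0145
grasp_force: 112.7
```

drive_tool:
  commands:
    - [[-1,0,0,0,0,0,0],[-1,0,0,0,0,0,0],[-1,0,0,0,0,0,0],[-1,0,0,0,0,0,0],[-1,0,0,0,0,0,0],[-1,0,0,0,0,0,0],[-1,0,0,0,0,0,0],[-1,0,0,0,0,0,0]]

```text
time_s: 22.0
ee_pos: [0.548, 0.25, 0.0963]
ee_rot: [-0.017, 1.0, 0.0, 0.0]
force: [0.4, 0.3, -5.9]
grip_width: 0.0147
grasp_force: 112.7
```

Run:
```python
from h import *
state(); roller()
```

```text
t 22.0 pos [0.548  0.25   0.0963] rv(mrad) [34.9 -0.1  0. ] F [ 0.4  0.3 -5.9] T [-0.08  0.3   0.04] g 0.0147 112.7
roller px 224 442 rows 88 275 pred [222. 442.  92. 284.] y from right -3.8 left -4.6 tray o [0.6046 0.2513 0.0588] tilt 34.9
```

drive_tool:
  commands:
    - [[-1,0,0,0,-0.75,0,0],[-1,0,0,0,-1.5,0,0],[-1,0,0,0,-1.5,0,0],[-1,0,0,0,-1.5,0,0],[-1,0,0,0,-1.5,0,0],[-1,0,0,0,-1.5,0,0],[-1,0,0,0,-1.5,0,0],[-1,0,0,0,-1.2,0,0]]

```text
time_s: 22.72
ee_pos: [0.548, 0.2502, 0.0963]
ee_rot: [-0.007, 1.0, 0.0, -0.0]
force: [0.4, 1.3, -6.5]
grip_width: 0.0147
grasp_force: 112.6
```

drive_tool:
  commands:
    - [[-1,0,0,0,0.7,0,0],[-1,0,0,0,1.2,0,0],[-1,0,0,0,1.2,0,0],[-1,0,0,0,1.2,0,0],[-1,0,0,0,1.2,0,0],[-1,0,0,0,1.2,0,0],[-1,0,0,0,1.2,0,0],[-1,0,0,0,1.2,0,0]]

```text
time_s: 23.38
ee_pos: [0.548, 0.2502, 0.0963]
ee_rot: [-0.017, 1.0, 0.0, -0.0]
force: [-0.0, 1.3, -5.4]
grip_width: 0.0149
grasp_force: 112.7
```

Run:
```python
from h import *
state(); roller(); roller(); roller(); roller()
```

```text
t 23.38 pos [0.548  0.2502 0.0963] rv(mrad) [34.8  0.   0.3] F [-0.   1.3 -5.4] T [-0.24  0.25 -0.04] g 0.0149 112.7
roller px 54 285 rows 91 275 pred [ 52. 285.  95. 280.] y from right 52.7 left 52.0 tray o [0.6045 0.2515 0.0587] tilt 34.8
roller px 52 282 rows 91 275 pred [ 48. 282.  95. 280.] y from right 53.9 left 52.7 tray o [0.6045 0.2515 0.0587] tilt 34.8
roller px 49 280 rows 91 275 pred [ 46. 280.  95. 280.] y from right 54.7 left 53.7 tray o [0.6045 0.2515 0.0587] tilt 34.8
roller px 48 279 rows 91 275 pred [ 45. 279.  95. 280.] y from right 55.2 left 54.1 tray o [0.6045 0.2514 0.0587] tilt 34.8
```

drive_tool:
  commands:
    - [[-1,0,0,0,-0.75,0,0],[-1,0,0,0,-1.5,0,0],[-1,0,0,0,-1.5,0,0],[-1,0,0,0,-1.5,0,0],[-1,0,0,0,-1.5,0,0],[-1,0,0,0,-1.2,0,0],[-1,0,0,0,0,0,0],[-1,0,0,0,0,0,0]]

```text
time_s: 24.25
ee_pos: [0.5483, 0.2484, 0.0965]
ee_rot: [-0.018, 1.0, -0.001, 0.0]
force: [0.5, -1.1, -5.5]
grip_width: 0.0147
grasp_force: 112.7
```

drive_tool:
  commands:
    - [[-1,0,0,0,0,0,0],[-1,0,0,0,0,0,0],[-1,0,0,0,0,0,0],[-1,0,0,0,0,0,0],[-1,0,0,0,0,0,0],[-1,0,0,0,0,0,0],[-1,0,0,0,0,0,0]]

```text
time_s: 24.83
ee_pos: [0.548, 0.2501, 0.0963]
ee_rot: [-0.017, 1.0, 0.0, -0.0]
force: [-0.7, -0.0, -6.2]
grip_width: 0.0149
grasp_force: 112.7
```

Run:
```python
from h import *
state(); roller(); roller(); roller()
```

```text
t 24.83 pos [0.548  0.2501 0.0963] rv(mrad) [34.8  0.1  0.3] F [-0.7 -0.  -6.2] T [-0.36  0.25 -0.02] g 0.0149 112.7
roller px 0 190 rows 96 274 pred [-66. 190. 100. 278.] y from right 94.4 left None tray o [0.6045 0.2515 0.0587] tilt 34.8
roller px 0 189 rows 97 274 pred [-68. 189. 100. 277.] y from right 94.9 left None tray o [0.6045 0.2514 0.0587] tilt 34.8
roller px 0 189 rows 97 274 pred [-68. 189. 100. 278.] y from right 94.9 left None tray o [0.6045 0.2514 0.0587] tilt 34.8
```

drive_tool:
  commands:
    - [[-1,0,0,0,-0.4,0,0],[-1,0,0,0,-0.8,0,0],[-1,0,0,0,-0.8,0,0],[-1,0,0,0,-0.8,0,0],[-1,0,0,0,-0.8,0,0],[-1,0,0,0,-0.8,0,0],[-1,0,0,0,-0.8,0,0],[-1,0,0,0,-0.8,0,0]]

```text
time_s: 25.65
ee_pos: [0.548, 0.2499, 0.0963]
ee_rot: [-0.01, 1.0, -0.0, -0.0]
force: [0.7, 0.0, -4.8]
grip_width: 0.0143
grasp_force: 112.7
```

Run:
```python
from h import *
state(); roller(); roller(); roller()
```

```text
t 25.65 pos [0.548  0.2499 0.0963] rv(mrad) [20.9  0.  -0.1] F [ 0.7  0.  -4.8] T [-0.32  0.25  0.01] g 0.0143 112.7
roller px 0 167 rows 99 273 pred [-95. 167. 102. 277.] y from right 105.1 left None tray o [0.6045 0.2507 0.0587] tilt 20.9
roller px 0 164 rows 100 273 pred [-98. 164. 102. 277.] y from right 106.6 left None tray o [0.6045 0.2507 0.0587] tilt 20.8
roller px 0 164 rows 99 273 pred [-98. 164. 102. 277.] y from right 106.5 left None tray o [0.6045 0.2508 0.0588] tilt 20.9
```

drive_tool:
  commands:
    - [[-1,0,0,0,0,0,0],[-1,0,0,0,0,0,0],[-1,0,0,0,0,0,0],[-1,0,0,0,0,0,0],[-1,0,0,0,0,0,0],[-1,0,0,0,0,0,0],[-1,0,0,0,0,0,0],[-1,0,0,0,0,0,0]]

```text
time_s: 26.47
ee_pos: [0.548, 0.25, 0.0963]
ee_rot: [-0.01, 1.0, 0.0, 0.0]
force: [-0.4, -0.5, -5.8]
grip_width: 0.0149
grasp_force: 112.7
```

Run:
```python
from h import *
state(); roller(); roller()
```

```text
t 26.47 pos [0.548  0.25   0.0963] rv(mrad) [20.9 -0.   0. ] F [-0.4 -0.5 -5.8] T [-0.26  0.3   0.02] g 0.0149 112.7
roller px 0 165 rows 99 273 pred [-97. 165. 102. 277.] y from right 106.1 left None tray o [0.6045 0.2508 0.0587] tilt 20.9
roller px 0 164 rows 99 273 pred [-98. 164. 102. 277.] y from right 106.5 left None tray o [0.6045 0.2509 0.0587] tilt 20.9
```

drive_tool:
  commands:
    - [[-1,0,0,2,-0.3,0,0],[-1,0,0,5,-0.9,0,0],[-1,0,0,9,-1.5,0,0],[-1,0,0,13,-2.1,0,0],[-1,0,0,17,-2.7,0,0],[-1,0,0,21,-3.2,0,0],[-1,0,0,24,-3.5,0,0],[-1,0,0,25,-3.7,0,0]]

```text
time_s: 27.23
ee_pos: [0.5483, 0.2505, 0.122]
ee_rot: [0.022, 1.0, 0.0, 0.001]
force: [0.7, 0.2, -6.4]
grip_width: 0.0145
grasp_force: 112.7
```

drive_tool:
  commands:
    - [[-1,0,-2,0,0,0,0],[-1,0,-6,0,0,0,0],[-1,0,-12,0,0,0,0],[-1,0,-20,0,0,0,0],[-1,0,-30,0,0,0,0],[-1,0,-42,0,0,0,0],[-1,0,-56,0,0,0,0],[-1,0,-72,0,0,0,0]]

```text
time_s: 27.9
ee_pos: [0.548, 0.1764, 0.1214]
ee_rot: [0.022, 1.0, -0.0, 0.0]
force: [0.4, 0.4, -5.4]
grip_width: 0.0149
grasp_force: 112.7
```

drive_tool:
  commands:
    - [[-1,0,-18,0,0,0,0],[-1,0,-38,0,0,0,0],[-1,1,-58,0,0,0,0],[-1,1,-78,0,0,0,0],[-1,1,-98,0,0,0,0],[-1,2,-118,0,0,0,0],[-1,2,-138,0,0,0,0],[-1,2,-158,0,0,0,0]]

```text
time_s: 28.57
ee_pos: [0.5497, 0.0171, 0.1216]
ee_rot: [0.022, 1.0, -0.001, 0.0]
force: [0.4, -0.6, -4.8]
grip_width: 0.0149
grasp_force: 112.8
```

drive_tool:
  commands:
    - [[-1,0,-20,0,0,0,0],[-1,0,-40,0,0,0,0],[-1,0,-60,0,0,0,0],[-1,0,-80,0,0,0,0],[-1,0,-100,0,0,0,0],[-1,0,-120,0,0,0,0],[-1,0,-140,0,0,0,0],[-1,0,-160,0,0,0,0]]

```text
time_s: 29.23
ee_pos: [0.5491, -0.1429, 0.1216]
ee_rot: [0.022, 1.0, -0.001, 0.0]
force: [1.1, -0.3, -5.3]
grip_width: 0.0146
grasp_force: 112.7
```

drive_tool:
  commands:
    - [[-1,0,-19,0,0,0,0],[-1,0,-37,0,0,0,0],[-1,0,-53,0,0,0,0],[-1,0,-68,0,0,0,0],[-1,0,-81,0,0,0,0],[-1,0,-93,0,0,0,0],[-1,0,-103,0,0,0,0],[-1,0,-111,0,0,0,0]]

```text
time_s: 29.9
ee_pos: [0.5496, -0.2525, 0.1214]
ee_rot: [0.022, 1.0, -0.001, -0.0]
force: [-0.4, -0.1, -5.1]
grip_width: 0.0151
grasp_force: 112.7
```

drive_tool:
  commands:
    - [[-1,0,-6,0,0,0,0],[-1,0,-10,0,0,0,0],[-1,0,-13,0,0,0,0],[-1,0,-15,0,0,0,0],[-1,0,-16,0,0,0,0],[-1,0,-17,0,0,0,0],[-1,0,-17,0,0,0,0],[-1,0,-17,0,0,0,0]]

```text
time_s: 30.57
ee_pos: [0.5501, -0.2676, 0.1213]
ee_rot: [0.022, 1.0, 0.0, -0.0]
force: [0.5, 0.2, -6.1]
grip_width: 0.0149
grasp_force: 112.7
```

Run:
```python
from h import *
state(); roller()
```

```text
t 30.57 pos [ 0.5501 -0.2676  0.1213] rv(mrad) [-43.4   0.1   0.5] F [ 0.5  0.2 -6.1] T [-0.15  0.3  -0.  ] g 0.0149 112.7
roller px 0 164 rows 99 273 pred [-98. 164. 102. 277.] y from right 106.6 left None tray o [ 0.6066 -0.2692  0.0837] tilt -43.4
```

drive_tool:
  commands:
    - [[-1,0,0,-4,0.2,0,0],[-1,0,0,-12,0.6,0,0],[-1,0,0,-24,1,0,0],[-1,0,0,-37,1.4,0,0],[-1,0,0,-50,1.8,0,0],[-1,0,0,-61,2.1,0,0],[-1,0,0,-69,2.4,0,0],[-1,0,0,-73,2.5,0,0]]

```text
time_s: 31.28
ee_pos: [0.549, -0.2679, 0.0463]
ee_rot: [-0.001, 1.0, -0.0, -0.001]
force: [-1.0, -0.3, -5.4]
grip_width: 0.0144
grasp_force: 112.7
```

drive_tool:
  commands:
    - [[-1,0,0,-1,0,0,0],[-1,0,0,-2,0,0,0],[-1,0,0,-3,0,0,0],[-1,0,0,-4,0,0,0],[-1,0,0,-5,0,0,0],[-1,0,0,-6,0,0,0],[-1,0,0,-6.5,0,0,0],[-1,0,0,-6.5,0,0,0]]

```text
time_s: 31.95
ee_pos: [0.5501, -0.268, 0.042]
ee_rot: [0.0, 1.0, 0.0, 0.0]
force: [0.4, 0.6, -4.1]
grip_width: 0.0149
grasp_force: 112.7
```

Run:
```python
from h import *
state(); roller(); state()
```

```text
t 31.95 pos [ 0.5501 -0.268   0.042 ] rv(mrad) [-0.1 -0.3  0.1] F [ 0.4  0.6 -4.1] T [-0.14  0.18  0.03] g 0.0149 112.7
roller px 0 164 rows 99 273 pred [-98. 164. 102. 277.] y from right 106.6 left None tray o [ 0.6067 -0.268   0.0044] tilt -0.1
t 32.0 pos [ 0.5501 -0.268   0.042 ] rv(mrad) [-0.1 -0.3  0.1] F [-0.3 -0.4 -5.3] T [-0.16  0.23  0.  ] g 0.0146 112.7
```

drive_tool:
  commands:
    - [[-1,0,0,-0.3,0,0,0],[-1,0,0,-0.6,0,0,0],[-1,0,0,-0.6,0,0,0],[-1,0,0,-0.6,0,0,0]]
  force: 60

```text
time_s: 32.33
ee_pos: [0.5501, -0.2681, 0.0416]
ee_rot: [0.0, 1.0, -0.0, 0.0]
force: [-2.1, -0.9, -0.1]
grip_width: 0.0144
grasp_force: 113.7
```

drive_tool:
  commands:
    - [[-1,0,0,0,0,0,0],[-1,0,0,0,0,0,0],[-1,0,0,0,0,0,0]]
  force: 20

```text
time_s: 32.58
ee_pos: [0.5501, -0.2681, 0.0416]
ee_rot: [0.0, 1.0, -0.0, 0.0]
force: [-2.0, 0.7, 2.6]
grip_width: 0.0151
grasp_force: 113.7
```

drive_tool:
  commands:
    - [[-0.65,0,0,0,0,0,0],[-0.6,0,0,0,0,0,0],[-0.5,0,0,0,0,0,0],[-0.4,0,0,0,0,0,0],[-0.2,0,0,0,0,0,0],[0,0,0,0,0,0,0],[0.2,0,0,0,0,0,0],[0.2,0,0,0,0,0,0]]

```text
time_s: 33.25
ee_pos: [0.5501, -0.268, 0.0412]
ee_rot: [0.0, 1.0, 0.0, 0.0]
force: [-0.3, -0.7, -0.1]
grip_width: 0.0513
grasp_force: 0.0
```

drive_tool:
  commands:
    - [[0.3,0,0,5,0,0,0],[0.3,0,0,15,0,0,0],[0.3,0,0,30,0,0,0],[0.3,0,0,50,0,0,0],[0.3,0,0,75,0,0,0],[0.3,0,0,105,0,0,0],[0.3,0,0,130,0,0,0],[0.3,0,0,150,0,0,0]]

```text
time_s: 33.92
ee_pos: [0.5506, -0.2685, 0.1945]
ee_rot: [0.001, 1.0, -0.0, 0.001]
force: [-0.8, -0.8, 0.0]
grip_width: 0.0554
grasp_force: 0.0
```

drive_tool:
  commands:
    - [[0.3,0,0,5,0,0,0],[0.3,0,0,8,0,0,0],[0.3,0,0,10,0,0,0],[0.3,0,0,10,0,0,0],[0.3,0,0,10,0,0,0]]

```text
time_s: 34.33
ee_pos: [0.5494, -0.2676, 0.2001]
ee_rot: [-0.0, 1.0, 0.0, -0.001]
force: [0.9, 0.3, 0.1]
grip_width: 0.0553
grasp_force: 0.0
```

Run:
```python
from h import *
state(); f=arm.grab_frame("wrist"); cv2.imwrite("pics/w6.png",f["image"])
for d in arm.trace("wrist","boule")[:1]+arm.trace("wrist","tray")[:1]: print(d["score"],d["rect"])
```

```text
t 34.33 pos [ 0.5494 -0.2676  0.2001] rv(mrad) [0.9 2.  0.1] F [0.9 0.3 0.1] T [0.02 0.04 0.01] g 0.0553 0.0
0.77 [147.4, 125.0, 244.2, 197.5]
0.64 [145.1, 120.4, 495.7, 259.1]
```

View pics/w6.png

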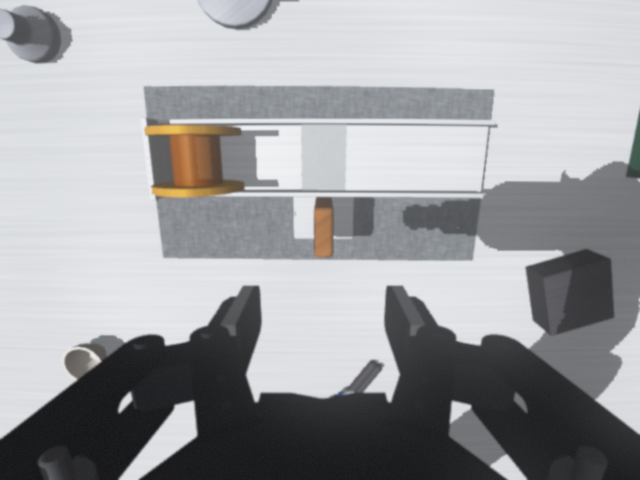

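The tray is back on the mat as it lay at the start: the mat spans u 145–494 and the handle is at (323,228). The roller is at the closed end (195,160) and the gripper is clear. I'll hand it in now.

```bash
python3 -c "
from station import arm
print(arm.job_done())"
```

```text
the job is handed in; nothing more can be done
None
```

The job is handed in at about 34 s of the 72 s allowed: the roller stood still about 4 mm from the window's centre for over 5 s, with the tray about 10 mm above the rightmost lamp, then rolled gently back to the closed end, and the tray is back on the mat as it lay, with the gripper clear.

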